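# Seat the blue vial carrier in the tumble mixer

## Robot

A 7-joint arm with a two-finger parallel gripper is mounted at the origin on the work surface. World frame = base frame: x ahead of the robot, y to its left, z up, the work surface at z = 0. Lengths are in mm, angles in rad, forces in N, time in s.
With the tool pointing down it reaches from about 400 to 875 mm from the base axis. Payload 4.4 kg.
Tool frame: the origin (TCP) lies on the centre line of the jaws, within the pads' length; the fingertips stand 25 mm ahead of it and the grasp point (between the pads) lies 6 mm ahead of it (ctrl.finger_overhang is the distance from the TCP to the fingertips, in mm); z points along the fingers, y is the line along which they close (so a half turn about z gives the same grasp; the last joint's range is limited). The gripper opens to 85 mm and grips with 20 to 120 N. Pads are 22 mm wide; open, the fingers measure 114 mm over their backs; the gripper's body (76 mm by 85 mm) begins 54 mm behind the grasp point. The pads swing forward as they close: fully open they stand 13 mm farther back than shut.
Start: joints at [1.168, 0.628, 0.038, 1.517, -0.027, 0.996, -0.02], TCP at [214.832, -613.486, 256.313] pointing down, gripper open.
Joint ranges: [-3.06, 3.06], [-0.37, 2.12], [-1.25, 1.32], [0.18, 2.47], [-1.1, 4.24], [0.23, 1.98], [-2.94, 2.94]. Speed limits (rad/s): [2.57, 2.57, 3.14, 3.14, 3.14, 3.14, 3.14].

## Interface

Orientations are given as [roll, pitch, yaw] about the fixed x, y, z axes, in that order (R = Rz(yaw) Ry(pitch) Rx(roll)).
In Python, from cell import ctrl gives the robot as it stands. The module is installed in compiled form; this text tells all that it offers.
- The arm moves only by the tool play_rows, never from a script. Its argument "targets" is a list of rows, each a list of 5 numbers: the closure, from 0 (fully open) to 1 (shut), then the shift along the tool's x, y, z in cm, then the turn about the tool's z in degrees. In form: [[gripper, dx, dy, dz, spin], ...]. A call has 1 to 10 rows; each row is the pose to reach, as a shift and turn from the pose commanded when the call began, along the tool's axes at that moment; what a row does not reach only later rows make up. A row lasts 1/10 s, in which the tool goes at most 50 mm and 8.59 degrees, less where a joint would pass 70% of its speed; a pose out of reach is approached as far as the arm can. A call with a gripper value outside its range is refused whole. The fingers move at their own pace and stop on an object; the grip force is fixed at half the most. Time passes only in rows, so rows that repeat a pose let the fingers close. It gives the time, the measured TCP pose, the force, the opening and the grip force at its end, in the units of the state.
- ctrl.read_state(): the state, without advancing time (a new reading comes with each control period).
- ctrl.get_image(name): name is "scene" or "top" or "wrist"; returns (picture, depth): 420x560x3 uint8, red, green, blue; 420x560 float32, mm along the optical axis (not along the pixel's ray), 0 where there is no reading.
- ctrl.calibration(name): a dict with "vfov" (degrees; the focal length in pixels is half the picture's height over the tangent of half this angle, whatever the lens; pixels are square), "cx", "cy" (the principal point, pixels), "extrinsics" (4x4, takes a point from camera to world coordinates); the wrist camera has in their place "mount" (4x4, takes a point from camera to tool coordinates, whose origin is the TCP and whose axes are the flange's). Camera axes: x right, y down, z forward; pixel columns grow to the right and rows downward; lengths in mm; the calibration is good to about 2 mm. The wrist camera is an equidistant fisheye: a pixel r from the principal point sees the ray r / f radians off the axis. A picture is of the moment at which its call begins: read the wrist's pose just before it. calibration takes no time and is no camera call.
- ctrl.finish_job(): hands the job in; it is judged then, once.
Trained networks look in the newest picture that a camera, given by its name, has taken for a name from the list of things; names that differ only in an ending like _2 or _b are one class to them, and where a whole thing is asked for, a point or a joint stands for the part that bears it (a point fixed in the world has none). Each returns a list of dicts, best first, with "confidence" (0 to 1); they miss things now and then, are a little off and sometimes report something else, mostly with a low value. They report only what shows in the picture. A call takes as long as a camera call. They do not tell look-alikes from the thing itself.
- ctrl.search_frame(camera, name): "bbox" ([left, top, right, bottom] in pixels, round what is visible of it).
- ctrl.trace(camera, name): "pixels" (420x560 bool, what is visible of it) and "bbox" ([left, top, right, bottom] in pixels, round what is visible of it).
The state is a dict: "clock": time; "qpos": joint angles; "qd": joint speeds; "tau": joint torques, N m; "eef_pos": TCP position; "tool_rot": TCP orientation; "force": force on the tool from outside, world axes, zero at the start; "torque": the same for the moment, N m; "width": finger opening in mm; "gripper_force": force on a finger pad.
Only numpy, scipy, OpenCV 4.12 (cv2) and the standard library are available. Lean on these libraries where they do the work, as an engineer would, in place of code of your own. Each camera call takes 0.05 s, during which the arm holds its last target. There are 200 camera calls.

## Task

The blue samples are due for mixing: pick up the blue vial carrier from the bench and lower it into the white tumble mixer, so that both axle ends rest at the bottom of its two open slots with the vials between the uprights. The vials are glass, so do not drop it: keep hold until the axle is well down in both slots, then let go and leave it lying there at rest. Leave the orange carrier where it is.

Things in the scene. Friction and masses are not known exactly. Their poses are not given: they have to be found in the camera images.
- blue_carrier_center (a point): Blue vial carrier, loose, 0.25 kg: blue grip block 40x40 mm in section, 36 mm long, amber vials either side (38x38 mm), blue square end plates 52x52 mm (outer faces at y = +/-56 mm), steel axle d 10 mm, 184 mm long, along y. Ends alike. Point: centre, on the axle line, 26 mm above the bench as it lies on its plates. Grip the block from above across x (x level, z up at the start).
- orange_carrier_center (a point): Orange vial carrier, loose, a bystander to leave alone: same shape, size and axes as the blue one, but with orange grip block, end plates and vial caps. Point: its centre, 26 mm above the bench.
- mixer: Tumble mixer, fixed: white base 130 mm (x) by 225 mm (y -100 to +125 mm), deck 40 mm above the bench. Origin: on the bench, midway between its two slotted uprights; z up. Outside the +y upright is a grey drive housing 75 mm high (y 97 to 123 mm), lower than a seated axle.
- mixer_seat (a point): Middle of the line of the two slots, 90 mm above the bench, where a seated carrier's centre lies; y runs along the axle. Dark steel uprights centred at y = +/-76 mm, 12 mm thick, 76 mm wide (x), tops 37 mm above this point. Slots open upward at x = 0: 48 mm wide at the top, V down to 16 mm at 9 mm above this point, then straight to a flat bottom 5 mm below it. End play 14 mm either way.
Things that resemble listed ones, but are neither listed nor needed, are in the scene too. Leave any green look-alike of the part that bears blue_carrier_center alone.

How it is judged:
By the outcome, as a careful person would: the job done as asked, in the order asked, and still so for the second after the job is handed in, with the robot touching nothing.
It also fails if it takes over 40 s, if anything falls off the work surface, if the arm or the gripper's body presses on something with over 40 N, if the wrist force passes 120 N, or if a joint passes its speed limit or range.

## Working session

There is one attempt and no reset: what is moved stays moved. The work goes in short steps, Python scripts to look and compute and a tool call to move; the robot and the scene stay as the last step left them, time stands still between calls to the robot, and variables do not carry over. Pictures are saved under pics/ and viewed, at most 10 in all, crops included, and the job is handed in when it is done.

Besides the shell and the picture viewer there is one more tool, called after "Call:" by a JSON object that holds its "fn" and its "kwargs", one argument or row to a line. play_rows: Moves the arm, as the interface text tells. Its arguments: {"type":"object","properties":{"targets":{"type":"array"}},"required":["targets"]}

```bash
mkdir -p pics; cat > h.py <<'E'
from cell import ctrl
import numpy as np, cv2
from scipy.spatial.transform import Rotation as R
def cam(n):
    s=ctrl.read_state(); im,d=ctrl.get_image(n); return s,im,d
def save(n,im,s=1): cv2.imwrite('pics/'+n+'.png',cv2.resize(im,None,fx=s,fy=s)[:,:,::-1])
def pts(n,s,d,uv):
    c=ctrl.calibration(n); f=210/np.tan(np.radians(c['vfov'])/2)
    uv=np.asarray(uv,float); x=(uv[:,0]-c['cx'])/f; y=(uv[:,1]-c['cy'])/f
    z=d[uv[:,1].astype(int),uv[:,0].astype(int)]
    if n=='wrist':
        r=np.hypot(x,y)+1e-9; k=np.tan(r)/r; x,y=x*k,y*k
        T=np.eye(4); T[:3,:3]=R.from_euler('xyz',s['tool_rot']).as_matrix(); T[:3,3]=s['eef_pos']
        T=T@c['mount']
    else: T=np.array(c['extrinsics'])
    P=np.c_[x*z,y*z,z,np.ones(len(z))]@T.T
    return P[:,:3]
def mask_pts(n,s,d,m):
    v,u=np.nonzero(m&(d>0)); return pts(n,s,d,np.c_[u,v])
E
python3 - <<'E'
from h import *
s,im,d=cam('top'); save('top',im)
print(s)
for nm in ['blue_carrier_center','orange_carrier_center','mixer']:
    for r in ctrl.trace('top',nm):
        P=mask_pts('top',s,d,r['pixels']); print(nm,r['confidence'],r['bbox'],np.median(P,0).round(),P.max(0).round(),P.min(0).round())
s,im,d=cam('scene'); save('scene',im)
E
```

```text
{'clock': 0.0, 'qpos': array([ 1.16821757,  0.62936074,  0.03845738,  1.51836851, -0.02701916,
        0.99629485, -0.02000736]), 'qd': array([-5.47470127e-04, -1.32832141e-04,  1.84343483e-05, -5.03416508e-04,
       -6.53821872e-05, -2.16856955e-05,  8.49242237e-04]), 'tau': array([ 7.65060013e-04, -5.63403904e+01,  1.22635446e+00, -1.93443453e+01,
        1.08688846e-02,  1.04269775e-02, -1.32957896e-05]), 'eef_pos': array([ 214.62493943, -612.93146037,  255.37968805]), 'tool_rot': array([-3.13967968e+00,  1.90753660e-05,  3.36748494e-01]), 'force': array([-0.61076708,  0.94691946,  1.02164336]), 'torque': array([ 0.0422604 ,  0.03740389, -0.02029091]), 'gripper_force': 0.0, 'width': 85.49252955833228}
blue_carrier_center 0.97 [117.6, 226.8, 209.6, 251.2] [438. 247.  42.] [467. 342.  55.] [409. 158.  -5.]
blue_carrier_center 0.97 [306.9, 268.0, 397.6, 312.7] [ 336. -136.   42.] [376. -51.  56.] [ 286. -233.   -4.]
orange_carrier_center 0.68 [153.6, 119.0, 243.9, 154.1] [647. 177.  41.] [680. 278.  55.] [617.  87.  -7.]
orange_carrier_center 0.24 [116.9, 224.5, 208.3, 252.2] [438. 248.  42.] [469. 342.  55.] [410. 159.  -5.]
mixer 0.79 [291.3, 158.9, 405.5, 233.4] [ 531. -129.   40.] [608. -14. 130.] [ 456. -261.   -6.]
```

View pics/top.png

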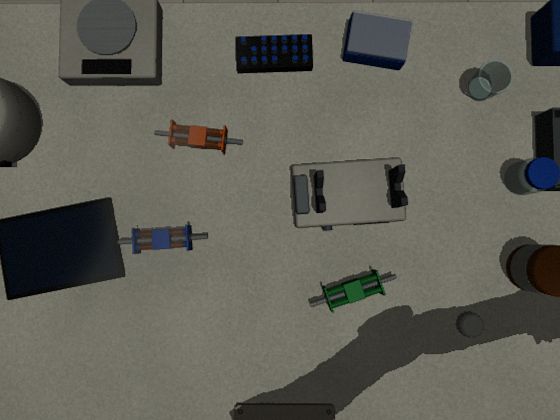

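View pics/scene.png

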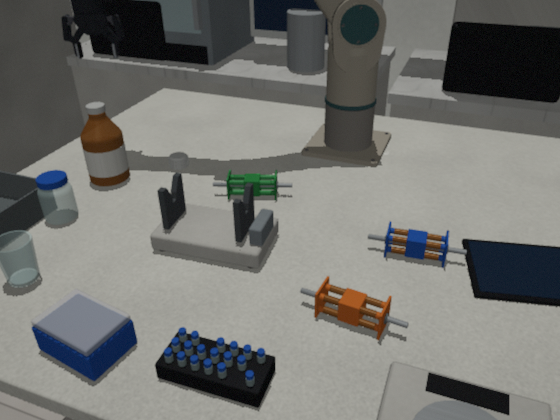

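The top picture shows three carriers: blue at (163,238), green at (353,290) and orange at (198,136). The one at (163,238) fits, since its block and plates are blue. The mixer is at (348,194), with its grey housing (+y) on the left at (302,194). I'll confirm with a crop and measure the poses.

```bash
cat > m1.py <<'E'
from h import *
s,im,d=cam('top')
save('crop',im[200:320,100:410],2.5)
def line(P):
    c,(w,h),a=cv2.minAreaRect(P[:,:2].astype(np.float32)); 
    q=P[:,:2]-P[:,:2].mean(0); v=np.linalg.svd(q,full_matrices=0)[2][0]; v*=np.sign(v[1])
    e=q@v; return P.mean(0).round(1),np.round(c,1),np.round((w,h),1),'yaw(y-axis)',np.degrees(np.arctan2(-v[0],v[1])).round(2)
hsv=cv2.cvtColor(im,cv2.COLOR_RGB2HSV)
bl=(hsv[...,0]>105)&(hsv[...,0]<130)&(hsv[...,1]>100)
for r in ctrl.trace('top','blue_carrier_center'):
    P=mask_pts('top',s,d,r['pixels']); P=P[P[:,2]>15]; print(r['bbox'],line(P))
    m=r['pixels']&bl
    if m.sum()>100: P=mask_pts('top',s,d,m); P=P[P[:,2]>35]; print('blue',line(P))
r=ctrl.trace('top','mixer')[0]
b=np.array(r['bbox']).astype(int); m=np.zeros(d.shape,bool); m[b[1]-10:b[3]+10,b[0]-10:b[2]+10]=1
P=mask_pts('top',s,d,m)
D=P[(P[:,2]>34)&(P[:,2]<45)]; print('deck',line(D))
U=P[P[:,2]>85]; ym=U[:,1].mean()
A,B=U[U[:,1]>ym],U[U[:,1]<ym]
for K in(A,B): T=K[K[:,2]>105]; print('up',len(K),K.mean(0).round(1),K.min(0).round(),K.max(0).round(),line(T))
E
python3 m1.py
```

```text
[118.6, 223.7, 207.7, 252.4] (array([438.8, 248.6,  40.2]), array([439. , 248.7]), array([ 51., 178.]), 'yaw(y-axis)', np.float64(3.6))
blue (array([438.6, 246.5,  45.9]), array([438.1, 249.8]), array([ 48.4, 112.2]), 'yaw(y-axis)', np.float64(3.17))
deck (array([ 532.1, -133.2,   39.1]), array([ 530.5, -129.6]), array([135.2, 224.7]), 'yaw(y-axis)', np.float64(3.55))
up 281 [529.1 -65.4 113.7] [491. -74.  85.] [567. -58. 130.] (array([529.5, -65.7, 120.7]), array([529.3, -66.3]), array([76.4, 12.3]), 'yaw(y-axis)', np.float64(-86.03))
up 373 [ 539.7 -215.9  111.1] [ 501. -226.   85.] [ 577. -209.  131.] (array([ 539.5, -216.7,  119.7]), array([ 539.3, -217.8]), array([76.3, 13.7]), 'yaw(y-axis)', np.float64(-86.24))
```

View pics/crop.png

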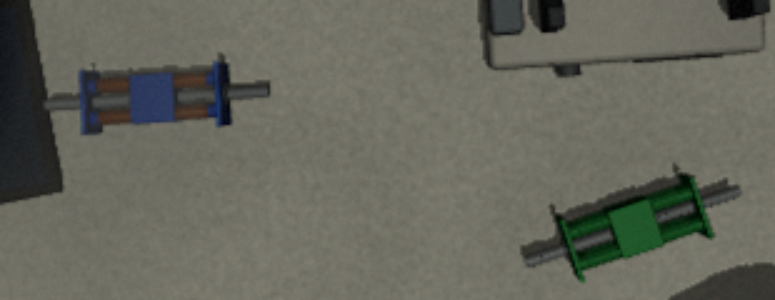

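Confirmed: the blue carrier is the left one in the crop, around (150,95). It is centred at about (438.5, 249), yaw 3.5°. The mixer seat is at about (534, -142), yaw 3.8°, and the uprights measure 152 mm apart, as they should. First I'll move to mid-way over the mixer at height.

Call:
{"fn": "play_rows", "kwargs": {
  "targets": [
    [0, 41, -37, 0, 0],
    [0, 41, -37, 0, 0],
    [0, 41, -37, 0, 0],
    [0, 41, -37, 0, 0],
    [0, 41, -37, 0, 0],
    [0, 41, -37, 0, 0],
    [0, 41, -37, 0, 0],
    [0, 41, -37, 0, 0],
    [0, 41, -37, 0, 0],
    [0, 41, -37, 0, 0]
  ]
}}

```text
clock: 1.4
eef_pos: [455.3, -172.9, 256.7]
tool_rot: [3.141, -0.001, 0.337]
force: [2.4, -0.0, -0.0]
width: 85.8
gripper_force: 0.0
```

```bash
python3 -c "
from h import *
s=ctrl.read_state();print(s['clock'],s['qpos'].round(2),s['eef_pos'].round(1),np.degrees(s['tool_rot']).round(1))"
```

```text
1.4 [ 0.31  0.4  -0.    1.96  0.    0.78 -0.93] [ 455.3 -172.9  256.7] [180.   -0.   19.3]
```

Call:
{"fn": "play_rows", "kwargs": {
  "targets": [
    [0, 12, -40, 4, -74],
    [0, 12, -40, 4, -74],
    [0, 12, -40, 4, -74],
    [0, 12, -40, 4, -74],
    [0, 12, -40, 4, -74],
    [0, 12, -40, 4, -74],
    [0, 12, -40, 4, -74],
    [0, 12, -40, 4, -74],
    [0, 12, -40, 4, -74],
    [0, 12, -40, 4, -74]
  ]
}}

```text
clock: 2.4
eef_pos: [434.8, 246.7, 216.3]
tool_rot: [3.141, -0.003, 1.635]
force: [1.0, -0.0, 0.4]
width: 85.4
gripper_force: 0.0
```

Call:
{"fn": "play_rows", "kwargs": {
  "targets": [
    [0, 0, 0, 0, 0],
    [0, 0, 0, 0, 0]
  ]
}}

```text
clock: 2.6
eef_pos: [435.9, 240.6, 216.3]
tool_rot: [-3.142, 0.002, 1.625]
force: [1.3, -0.3, 0.2]
width: 85.3
gripper_force: 0.0
```

```bash
cat > m2.py <<'E'
from h import *
import sys
s,im,d=cam('wrist'); save(sys.argv[1],im)
print(s['qpos'].round(2),s['eef_pos'].round(1),np.degrees(s['tool_rot']).round(2))
for r in ctrl.trace('wrist','blue_carrier_center'):
    P=mask_pts('wrist',s,d,r['pixels']); P=P[(P[:,2]>15)&(P[:,2]<70)]
    if len(P)<50: continue
    c,wh,a=cv2.minAreaRect(P[:,:2].astype(np.float32)); q=P[:,:2]-P[:,:2].mean(0)
    v=np.linalg.svd(q,full_matrices=0)[2][0]; v*=np.sign(v[1])
    print(r['confidence'],r['bbox'],P.mean(0).round(1),'rect',np.round(c,1),np.round(wh,1),np.degrees(np.arctan2(-v[0],v[1])).round(2),'zmax',np.percentile(P[:,2],98))
    hsv=cv2.cvtColor(im,cv2.COLOR_RGB2HSV); m=r['pixels']&(hsv[...,0]>105)&(hsv[...,0]<130)&(hsv[...,1]>100)
    P=mask_pts('wrist',s,d,m); c0=np.array(c)
    B=P[(np.hypot(*(P[:,:2]-c0).T)<30)&(P[:,2]>40)]
    if len(B)>20: print('block',B.mean(0).round(1),[np.round(k,1) for k in cv2.minAreaRect(B[:,:2].astype(np.float32))])
E
python3 m2.py w1
```

```text
[-0.3   0.49 -0.38  1.97  0.26  0.73 -0.78] [435.9 240.6 216.3] [-1.800e+02  9.000e-02  9.309e+01]
0.86 [252.9, 82.5, 309.4, 265.1] [438.7 250.   39.4] rect [439.2 248.4] [ 52.2 183.5] 3.46 zmax 50.41945370563876
block [438.6 248.5  44. ] [array([438.2, 248.4]), array([38.8, 35.8]), np.float64(3.8)]
```

View pics/w1.png

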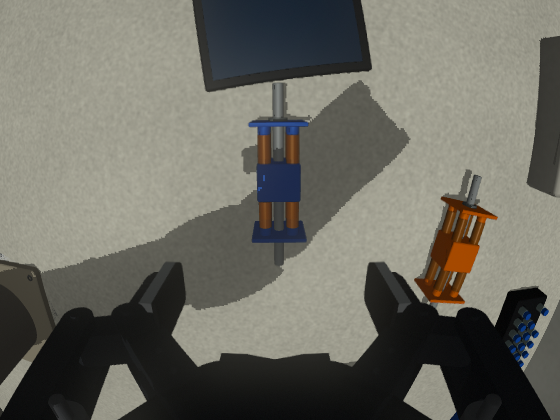

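The wrist picture shows the blue block at (279,182) with the orange carrier clear at (455,255). Block centre is (438.5, 248.5), yaw 3.5°, and its top is at about 45 mm, as expected. Now descend.

Call:
{"fn": "play_rows", "kwargs": {
  "targets": [
    [0, 0.8, 0.3, 2, -0.4],
    [0, 0.8, 0.3, 5, -0.4],
    [0, 0.8, 0.3, 8, -0.4],
    [0, 0.8, 0.3, 11, -0.4],
    [0, 0.8, 0.3, 13, -0.4],
    [0, 0.8, 0.3, 15, -0.4],
    [0, 0.8, 0.3, 16.5, -0.4],
    [0, 0.8, 0.3, 17.5, -0.4],
    [0, 0.8, 0.3, 18.5, -0.4],
    [0, 0.8, 0.3, 18.5, -0.4]
  ]
}}

```text
clock: 3.7
eef_pos: [437.9, 250.1, 30.6]
tool_rot: [-3.141, 0.001, 1.635]
force: [-0.4, -0.3, 0.7]
width: 85.4
gripper_force: 0.0
```

Call:
{"fn": "play_rows", "kwargs": {
  "targets": [
    [0, 0, 0, 0, 0],
    [0, 0, 0, 0, 0]
  ]
}}

```text
clock: 3.9
eef_pos: [438.5, 250.9, 32.0]
tool_rot: [3.141, -0.001, 1.635]
force: [-0.5, 0.1, -1.0]
width: 85.4
gripper_force: 0.0
```

Call:
{"fn": "play_rows", "kwargs": {
  "targets": [
    [0.3, -0.1, 0, 0.1, 0],
    [0.5, -0.1, 0, 0.1, 0],
    [0.7, -0.1, 0, 0.1, 0],
    [1, -0.1, 0, 0.1, 0],
    [1, -0.1, 0, 0.1, 0],
    [1, -0.1, 0, 0.1, 0],
    [1, -0.1, 0, 0.1, 0],
    [1, -0.1, 0, 0.1, 0]
  ]
}}

```text
clock: 4.7
eef_pos: [438.5, 249.7, 30.7]
tool_rot: [3.141, -0.0, 1.635]
force: [-0.1, -1.2, 5.7]
width: 39.3
gripper_force: 60.3
```

Call:
{"fn": "play_rows", "kwargs": {
  "targets": [
    [1, 0, 0, -0.5, 0],
    [1, 0, 0, -1.5, 0],
    [1, 0, 0, -3.5, 0],
    [1, 0, 0, -6, 0],
    [1, 0, 0, -9, 0],
    [1, 0, 0, -12, 0],
    [1, 0, 0, -14.5, 0],
    [1, 0, 0, -16, 0],
    [1, 0, 0, -16, 0],
    [1, 0, 0, -16, 0]
  ]
}}

```text
clock: 5.7
eef_pos: [437.9, 249.2, 190.2]
tool_rot: [-3.141, 0.0, 1.635]
force: [-0.1, -0.4, -3.8]
width: 39.6
gripper_force: 60.8
```

```bash
python3 m2.py w2
```

```text
[-0.32  0.54 -0.37  1.98  0.3   0.68 -0.82] [437.9 249.2 190.2] [-1.7999e+02  2.0000e-02  9.3680e+01]
```

Call:
{"fn": "play_rows", "kwargs": {
  "targets": [
    [1, -1, 0.2, 0, 0],
    [1, -4, 0.7, 0, 0],
    [1, -8, 1.4, 0, 0],
    [1, -12.5, 2.3, 0, 0],
    [1, -17, 3.1, 0, 0],
    [1, -21.5, 3.9, 0, 0],
    [1, -26, 4.7, 0, 0],
    [1, -30, 5.4, 0, 0],
    [1, -33.5, 6, 0, 0],
    [1, -36, 6.5, 0, 0]
  ]
}}

```text
clock: 6.8
eef_pos: [525.4, -109.7, 189.2]
tool_rot: [-3.139, 0.001, 1.631]
force: [0.2, 0.3, -2.1]
width: 39.2
gripper_force: 60.8
```

Call:
{"fn": "play_rows", "kwargs": {
  "targets": [
    [1, -2, 0.4, 0, 0],
    [1, -3, 0.5, 0, 0],
    [1, -3.5, 0.6, 0, 0],
    [1, -3.5, 0.6, 0, 0],
    [1, -3.5, 0.6, 0, 0]
  ]
}}

```text
clock: 7.3
eef_pos: [534.2, -138.5, 190.2]
tool_rot: [-3.141, -0.001, 1.637]
force: [0.1, 0.8, -3.4]
width: 39.5
gripper_force: 60.8
```

```bash
cat > m3.py <<'E'
from h import *
import sys
s,im,d=cam('top'); save(sys.argv[1],im[120:270,250:450],3.5)
print(s['clock'],s['eef_pos'].round(1),np.degrees(s['tool_rot']).round(2))
s,im,d=cam('wrist'); save(sys.argv[1]+'w',im)
v,u=np.mgrid[0:420,0:560]
P=pts('wrist',s,d,np.c_[u.ravel(),v.ravel()]); ok=(d.ravel()>0)
near=ok&(np.hypot(P[:,0]-534,P[:,1]+142)<140)
# uprights: dark, z 110..132 
L=np.array([np.sin(np.radians(-3.7)),np.cos(np.radians(3.7))]); X=np.array([L[1],-L[0]])
Q=P[:,:2]-[534.4,-142]; a=Q@L; b=Q@X
for lo,hi in((60,92),(-92,-60)):
    m=near&(a>lo)&(a<hi)&(abs(b)<45)&(P[:,2]>118)&(P[:,2]<135)
    print('upright',m.sum(),P[m].mean(0).round(1) if m.any() else '', b[m].min().round(1) if m.any() else '', b[m].max().round(1) if m.any() else '')
z0=s['eef_pos'][2]-6
m=near&(abs(P[:,2]-z0)<35)&(abs(b)<40)
print(z0)
for lo,hi in((60,95),(-95,-60),(48,58),(-58,-48)):
    k=m&(a>lo)&(a<hi)
    print('carrier',lo,k.sum(),P[k].mean(0).round(1) if k.any() else '', (b[k].min().round(1),b[k].max().round(1),P[k,2].max().round(1),a[k].min().round(1),a[k].max().round(1)) if k.any() else '')
E
python3 m3.py a
```

```text
7.3 [ 534.2 -138.5  190.2] [-1.7998e+02 -5.0000e-02  9.3790e+01]
upright 1398 [529.3 -68.7 124.1] -38.3 37.9
upright 73 [ 540.8 -220.6  125.1] -37.5 37.5
184.30180445910065
carrier 60 2663 [529.  -66.5 187.6] (np.float64(-9.4), np.float64(8.7), np.float64(193.9), np.float64(60.0), np.float64(94.0))
carrier -95 0  
carrier 48 4417 [529.8 -86.5 200.1] (np.float64(-26.3), np.float64(25.6), np.float64(211.7), np.float64(48.0), np.float64(58.0))
carrier -58 79 [ 536.6 -191.9  168. ] (np.float64(-26.2), np.float64(26.2), np.float64(172.1), np.float64(-52.0), np.float64(-48.1))
```

View pics/aw.png

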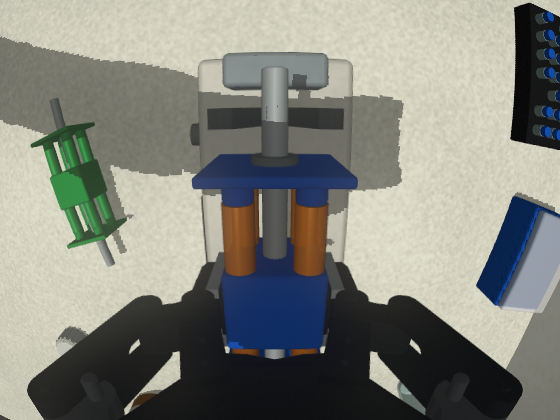

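The picture shows the carrier held level. Its axle at (274,100) lies centred over the +y upright's slot, which reads 210–343 px across. The lateral offset is under 1 mm and the carrier sits about 3 mm towards +y. Lowering now.

Call:
{"fn": "play_rows", "kwargs": {
  "targets": [
    [1, -0.3, 0, 0, 0],
    [1, -0.3, 0, 1, 0],
    [1, -0.3, 0, 2.5, 0],
    [1, -0.3, 0, 4, 0],
    [1, -0.3, 0, 5, 0],
    [1, -0.3, 0, 6, 0],
    [1, -0.3, 0, 6.7, 0],
    [1, -0.3, 0, 7.2, 0],
    [1, -0.3, 0, 7.6, 0],
    [1, -0.3, 0, 7.6, 0]
  ]
}}

```text
clock: 8.4
eef_pos: [534.5, -142.9, 114.0]
tool_rot: [-3.141, -0.0, 1.635]
force: [-1.0, 0.3, -3.4]
width: 39.1
gripper_force: 60.8
```

```bash
python3 m3.py b
```

```text
8.4 [ 534.5 -142.9  114. ] [-1.7998e+02 -1.0000e-02  9.3700e+01]
upright 4041 [529.6 -68.7 124.1] -38.3 38.2
upright 0   
108.35691057136398
carrier 60 8957 [529.6 -68.4 115.4] (np.float64(-38.3), np.float64(38.2), np.float64(127.2), np.float64(60.0), np.float64(89.6))
carrier -95 7 [ 534.4 -214.1   73.9] (np.float64(-31.0), np.float64(31.0), np.float64(74.6), np.float64(-72.6), np.float64(-71.4))
carrier 48 5125 [530.8 -89.1 122.2] (np.float64(-26.1), np.float64(26.0), np.float64(135.4), np.float64(48.0), np.float64(58.0))
carrier -58 110 [ 537.2 -195.2   93.4] (np.float64(-26.0), np.float64(25.4), np.float64(98.2), np.float64(-55.8), np.float64(-48.1))
```

View pics/bw.png

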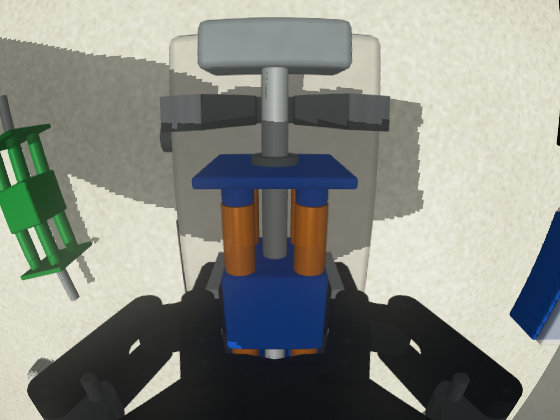

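The axle at (274,110) is inside the mouth of the +y slot and centred, with no contact force. Continuing down slowly.

Call:
{"fn": "play_rows", "kwargs": {
  "targets": [
    [1, 0, 0, 0.4, 0],
    [1, 0, 0, 0.8, 0],
    [1, 0, 0, 1.1, 0],
    [1, 0, 0, 1.4, 0],
    [1, 0, 0, 1.6, 0],
    [1, 0, 0, 1.7, 0],
    [1, 0, 0, 1.8, 0],
    [1, 0, 0, 1.8, 0]
  ]
}}

```text
clock: 9.3
eef_pos: [534.7, -142.9, 96.2]
tool_rot: [-3.142, -0.0, 1.635]
force: [-1.0, -1.1, -2.7]
width: 39.0
gripper_force: 60.8
```

Call:
{"fn": "play_rows", "kwargs": {
  "targets": [
    [1, 0, 0, 0.1, 0],
    [1, 0, 0, 0.1, 0],
    [1, 0, 0, 0.2, 0],
    [1, 0, 0, 0.2, 0]
  ]
}}

```text
clock: 9.7
eef_pos: [534.8, -142.9, 94.7]
tool_rot: [3.141, 0.0, 1.635]
force: [-0.5, -0.5, 1.2]
width: 39.1
gripper_force: 61.5
```

Contact at exactly the expected height (centre 90 mm). Releasing.

Call:
{"fn": "play_rows", "kwargs": {
  "targets": [
    [0.5, 0, 0, 0, 0],
    [0.4, 0, 0, 0, 0],
    [0.3, 0, 0, 0, 0],
    [0.1, 0, 0, 0, 0],
    [0, 0, 0, 0, 0],
    [0, 0, 0, 0, 0],
    [0, 0, 0, 0, 0]
  ]
}}

```text
clock: 10.4
eef_pos: [534.7, -142.9, 94.3]
tool_rot: [3.142, -0.0, 1.635]
force: [-0.8, 0.5, 1.2]
width: 85.7
gripper_force: 0.0
```

Call:
{"fn": "play_rows", "kwargs": {
  "targets": [
    [0, 0, 0, -0.5, 0],
    [0, 0, 0, -2, 0],
    [0, 0, 0, -4, 0],
    [0, 0, 0, -7, 0],
    [0, 0, 0, -10, 0],
    [0, 0, 0, -13, 0],
    [0, 0, 0, -15, 0],
    [0, -6, 0, -15, 0],
    [0, -10, 0, -15, 0],
    [0, -10, 0, -15, 0]
  ]
}}

```text
clock: 11.4
eef_pos: [539.7, -252.3, 244.3]
tool_rot: [-3.141, 0.006, 1.624]
force: [-0.6, 1.0, -0.8]
width: 85.1
gripper_force: 0.0
```

```bash
python3 m3.py c; python3 - <<'E'
from h import *
s,im,d=cam('scene'); save('sc2',im[140:300,110:510],2)
E
```

```text
11.4 [ 539.7 -252.3  244.3] [-179.97    0.35   93.04]
upright 0   
upright 827 [ 539.  -219.8  123.9] -37.6 38.2
238.20842670548808
carrier 60 0  
carrier -95 0  
carrier 48 0  
carrier -58 0
```

View pics/sc2.png

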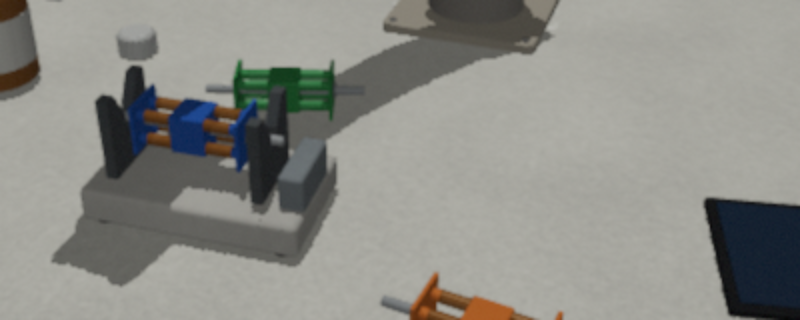

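View pics/cw.png

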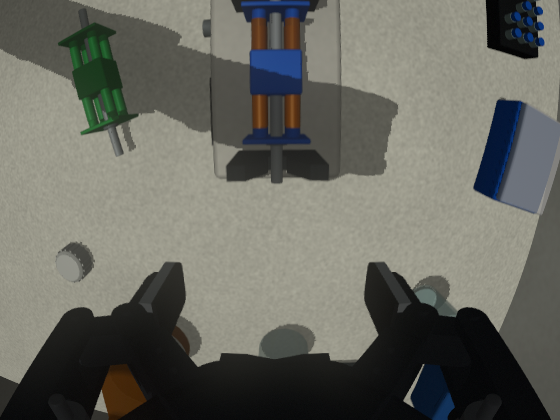

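Both pictures show the carrier lying between the uprights, with the axle in both slots: the near slot at (277,165) in the wrist view and the +y slot at (275,140) in the scene crop. A height check on the block and axle, then I'll hand in.

```bash
python3 - <<'E'
from h import *
s,im,d=cam('wrist'); P=pts('wrist',s,d,[(277,72),(277,178),(277,155),(265,70),(290,70),(260,135),(295,135),(277,40)])
print(P.round(1))
if 105<P[0,2]<114 and abs(P[1,2]-95)<5:
    print(ctrl.finish_job())
E
```

```text
[[ 535.7 -139.   107.9]
 [ 541.5 -225.4   92. ]
 [ 540.2 -205.6   94. ]
 [ 526.5 -138.   107.6]
 [ 545.5 -136.7  107.9]
 [ 525.7 -188.9  105.4]
 [ 552.9 -187.1  105.8]
 [ 534.  -110.4   93.2]]
the job is handed in; nothing more can be done
None
```

The blue carrier is in the tumble mixer with its axle down in both slots and the vials between the uprights. I let go only once the axle was down, left the orange and green carriers alone, and handed the job in with the gripper clear; no verdict was returned.

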